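Open the pepper mill on the spice carousel

ROBOT

A 6-joint arm with a two-finger parallel gripper is mounted at the origin on the work surface. World frame = base frame: x ahead of the robot, y to its left, z up, the work surface at z = 0. Lengths are in m, angles in rad, forces in N, time in s.
With the tool pointing down it reaches from about 0.4 to 0.825 m from the base axis. Payload 7 kg.
Tool frame: the origin (TCP) lies between the finger pads; the fingertips stand 22 mm ahead of it and the grasp point (between the pads) lies 3 mm ahead of it (arm.tip_reach is the distance from the TCP to the fingertips, in m); z points along the fingers, y is the line along which they close (so a half turn about z gives the same grasp; the last joint's range is limited). The gripper opens to 88 mm and grips with 3 to 60 N. Pads are 19 mm wide; open, the fingers measure 130 mm over their backs; the gripper's body (78 mm by 193 mm) begins 47 mm behind the grasp point.
Start: joints at [1.533, 0.359, 0.012, 0, -1.224, -0.288], TCP at [0.216, 0.639, 0.249] pointing down, gripper open.
Joint ranges: [-3.07, 3.07], [-1.43, 2.12], [-1.02, 1.25], [-3.03, 1.67], [-3.05, -0], [-3.03, 3.03]. Speed limits (rad/s): [2.39, 2.39, 3.01, 3.14, 3.14, 3.14].

INTERFACE

Orientations are given as [roll, pitch, yaw] about the fixed x, y, z axes, in that order (R = Rz(yaw) Ry(pitch) Rx(roll)).
In Python, from station import arm, viewer gives the robot as it stands. The module is installed in compiled form; this text tells all that it offers.
- The arm moves only by the tool apply_moves, never from a script. Its argument "commands" is a list that holds one entry, the list of rows, each a list of 5 numbers: the closure, from -1 (fully open) to 1 (shut), then the shift along the world's x, y, z as a fraction of full scale, then the turn about the world's z as a fraction of full scale. In form: [[[fingers, tx, ty, tz, yaw], ...]]. A call has 1 to 12 rows; each row shifts and turns the commanded pose from where the row before left it; what a row does not reach is not made up. Full scale, the value 1, is 20 cm for a shift and pi rad for a turn. A row lasts 1/10 s, in which the tool goes at most 50 mm and 8.59 degrees, less where a joint would pass 70% of its speed; a pose out of reach is approached as far as the arm can. A call with a number of a shift or a turn outside -1 to 1 is refused whole. A call with a gripper value outside its range is refused whole. The fingers move at their own pace and stop on an object; "force" is the grip in N (left out, the last holds). Time passes only in rows, so rows that do not move let the fingers close. It gives the time, the measured TCP pose, the force, the opening and the grip force at its end, in the units of the state.
- arm.get_state(): the state, without advancing time (a new reading comes with each control period).
- viewer.grab_frame(name): name is "scene" or "top" or "wrist"; returns a dict with "image" (480x640x3 uint8, blue, green, red), "mtx" (3x3 intrinsics, pixels), "k1" (the pictures are not rectified: a ray, as slopes to the right and down, at radius r is drawn at 1 + k1 r^2 times it, then the intrinsics apply), "rvec" (rotation vector, rad) and "tvec" (3), from world to camera coordinates, as OpenCV has them. Camera axes: x right, y down, z forward; pixel columns grow to the right and rows downward; lengths in m; the calibration is good to about 2 mm. A picture is of the moment at which its call begins. There is no depth.
- arm.job_done(): hands the job in; it is judged then, once.
The state is a dict: "t": time; "q": joint angles; "qd": joint speeds; "joint_efforts": joint torques, N m; "eef_pos": TCP position; "ee_rot": TCP orientation; "force": force on the tool from outside, world axes, zero at the start; "moment": the same for the moment, N m; "width": finger opening in m; "gripper_force": force on a finger pad.
Only numpy, scipy, OpenCV 4.12 (cv2) and the standard library are available. Lean on these libraries where they do the work, as an engineer would, in place of code of your own. Each camera call takes 0.05 s, during which the arm holds its last target. There are 200 camera calls.

TASK

Push the spice carousel round until the pepper mill (the tall one with the fluted head) clicks in at the front place, out from under the wire shelf, and leave the carousel there. Then unscrew the mill's grinder head, about a third of a turn counter-clockwise seen from above, lift it off and stand it upright in the middle of the saucer. Do not move the other things on the table.

Things in the scene. Friction and masses are not known exactly. Their poses are not given: they have to be found in the camera images.
- carousel_foot: fixed foot of the revolving spice carousel; origin on the carousel's axis at table height; its -x axis points to the front place. The carousel has six stations 60 deg apart, 85 mm from the axis. A sprung click stop under the deck holds it at every station (it draws in from about 4 deg either side; about 3 N at a jar turns it past a click, 1 N between clicks, and it does not coast)
- carousel: turning deck (steel disc, 244 mm across, top at z = 30 mm, rim to 39 mm), on the same axis; turns freely either way. Five stations hold spice jars fixed to it, 44 mm across, with flat red caps 42 mm across, cap tops at z = 115 mm; about 41 mm free between neighbours. Pushing a jar sideways turns the deck. The mill stands at the station on this body's own -x side
- mill_jar (a point): point on the carousel that travels with it: axis of the pepper mill's glass (46 mm across, fixed to the deck), at the height (z = 102 mm) of the grinder head's lower edge. The mill is the only tall one with a fluted head
- front_place (a point): fixed point, 85 mm from the carousel's axis on the robot's side: where mill_jar stands when the mill is clicked in at the front place
- mill_head_mid (a point): centre, half-way up, of the mill's loose grinder head: fluted red cylinder 44 mm across and 37 mm tall with a 26 mm knob on top (46 mm in all), about 60 g, from z = 102 to 148 mm on the glass. Two lugs inside hold it: it lifts off after a counter-clockwise turn (from above) of 100 deg or more; a stop comes at 140; aim at 120. It hardly climbs (under 2 mm) and turns easily. The neck reaches 14 mm into it
- saucer_in (a point): centre of the inner floor (5 mm above the table) of a white saucer, 130 mm across, rim 16 mm high, flat floor 80 mm across; loose, 220 g; stands to the left or right
- wire_shelf: fixed white wire shelf over the rear of the carousel, wires at z = 200 to 210 mm. Origin on the carousel's axis at table height, axes as carousel_foot: it reaches from 30 mm behind the axis (+x) to 240 mm, and 240 mm to each side; posts at its corners; low tubs stand on its ends, to z = 280 mm
- mug: white mug with a spoon standing in it, 84 mm across without its handle, 85 mm high (spoon to 135 mm); loose, origin under its centre
- oil_cruet: green glass oil bottle, 54 mm across, 170 mm high, narrow neck; loose, origin under its centre; stands in front of the carousel to one side
- toothpick_pot: small white pot, 48 mm across, 88 mm high; loose, origin under its centre; stands in front of the carousel to the other side
- biscuit_jar: clear jar with a red lid, 86 mm across, 120 mm high; loose, origin under its centre
- nut_jar: another clear jar with a red lid, 86 mm across, 120 mm high; loose, origin under its centre
Not all that is in view belongs to the job. Of the things like the part that bears saucer_in, leave any that is green; of the rest the smaller one is meant.

How it is judged:
By the outcome, as a careful person would: the job done as asked, in the order asked, and still so for the second after the job is handed in, with the robot touching nothing.
It also fails if it takes over 72 s, if anything falls off the work surface, if the arm or the gripper's body presses on something with over 40 N, if the wrist force passes 120 N, or if a joint passes its speed limit or range.

## Working session

There is one attempt and no reset: what is moved stays moved. The work goes in short steps, Python scripts to look and compute and a tool call to move; the robot and the scene stay as the last step left them, time stands still between calls to the robot, and variables do not carry over. Pictures are saved under pics/ and viewed, at most 10 in all, crops included, and the job is handed in when it is done.

Besides the shell and the picture viewer there is one more tool, called after "Call:" as name(argument=value, ...), one argument or row to a line, values as JSON. apply_moves: Moves the arm, as the interface text tells. Shift numbers are shares of 20 cm and turn numbers shares of pi rad, none past 1 either way. Its arguments: {"type":"object","properties":{"commands":{"type":"array","items":{"type":"array","items":{"type":"array","items":{"type":"number"}}}},"force":{"type":"number"}},"required":["commands"]}

```bash
mkdir -p pics
cat > h.py <<'E'
import numpy as np, cv2, json
from station import arm, viewer
def grab(n,f=None):
    d=viewer.grab_frame(n)
    if f: cv2.imwrite('pics/'+f,d['image'])
    np.savez('pics/'+n+'.npz',**{k:np.asarray(d[k]) for k in d})
    return d
def load(n): return dict(np.load('pics/'+n+'.npz'))
def px2w(d,u,v,z):
    K=np.array(d['mtx'],float);k=float(d['k1'])
    yd=np.array([(u-K[0,2])/K[0,0],(v-K[1,2])/K[1,1]]);s=yd.copy()
    for _ in range(30): s=yd/(1+k*(s@s))
    R=cv2.Rodrigues(np.array(d['rvec'],float).reshape(3))[0];t=np.array(d['tvec'],float).reshape(3)
    c=-R.T@t;r=R.T@np.array([s[0],s[1],1]);return c+r*(z-c[2])/r[2]
def w2px(d,p):
    K=np.array(d['mtx'],float);k=float(d['k1'])
    R=cv2.Rodrigues(np.array(d['rvec'],float).reshape(3))[0];q=R@np.array(p,float)+np.array(d['tvec'],float).reshape(3)
    s=q[:2]/q[2];s=s*(1+k*(s@s));return K[0,0]*s[0]+K[0,2],K[1,1]*s[1]+K[1,2]
E
python3 - <<'E'
from h import *
for n in('scene','top'):
    d=grab(n,n+'0.png');R=cv2.Rodrigues(d['rvec'])[0];print(n,-R.T@np.array(d['tvec']).ravel(),R[2],d['mtx'][0][0],d['k1'])
s=arm.get_state();print(s['t'],s['eef_pos'],s['ee_rot'],s['width'],arm.tip_reach)
E
```

```text
scene [1.27484927 0.14557177 1.06588621] [-0.62213684 -0.11470476 -0.77446018] 509.6573686141255 -0.025230623605103263
top [ 0.40946719 -0.02651896  1.68075678] [ 0.05715549  0.02151047 -0.99813353] 572.586867038533 0.03815552359887751
0.1 [0.21592869 0.63910375 0.24771401] [ 3.14008657e+00 -1.59326636e-04 -3.25857665e-01] 0.08734858551685622 0.022
```

View pics/top0.png

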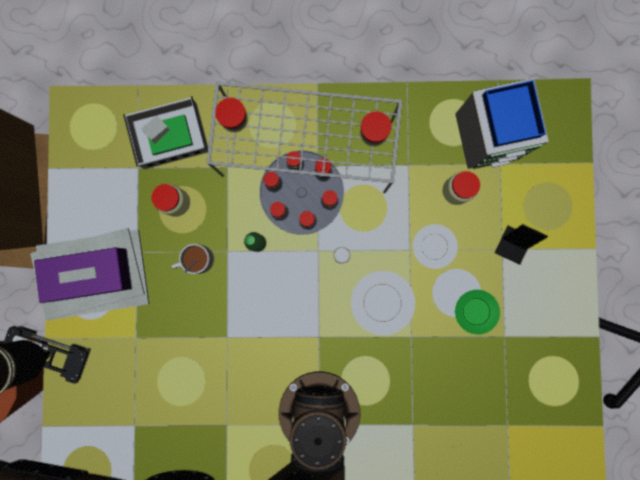

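View pics/scene0.png

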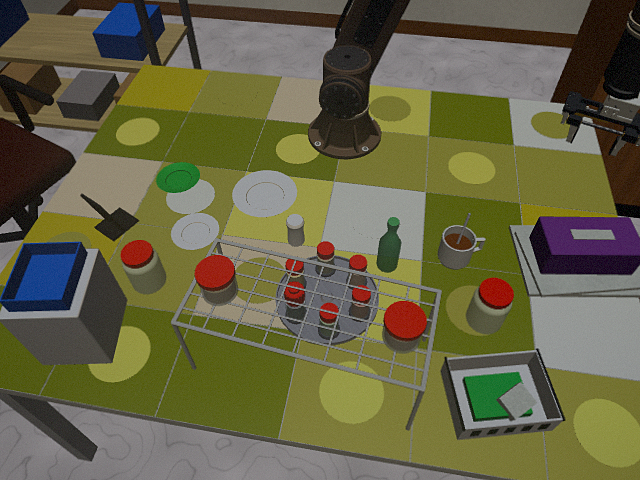

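Run:
```python
from h import *
a=load('top')['image'][140:250,240:360];b=load('scene')['image'][225:355,260:400]
o=np.hstack([cv2.resize(a,None,fx=3.3,fy=4.4*0.75,interpolation=2),np.zeros((363,4,3),np.uint8),cv2.resize(b,(391,363),interpolation=2)])
cv2.imwrite('pics/c1.png',o)
d=load('top')
for n,u,v,z in[('axis',301.5,192,.03),('saucer',435,246,.01),('cruet',257,241,.16),('pot',342,255,.088),('mug',195,259,.085),('plate',382.5,302,.01),('bisc',465,185,.12),('deckL',260,192,.039),('deckR',344,192,.039),('sL',413,246,.016),('sR',457.5,246,.016),('shelf FL',209,163,.205),('shelf FR',392,182,.205),('shelfBL',221,87,.205)]: print(n,px2w(d,u,v,z).round(3))
```

```text
axis [0.636 0.045 0.03 ]
saucer [ 0.478 -0.342  0.01 ]
cruet [0.488 0.158 0.16 ]
pot [ 0.451 -0.07   0.088]
mug [0.442 0.341 0.085]
plate [ 0.316 -0.188  0.01 ]
bisc [ 0.639 -0.405  0.12 ]
deckL [0.636 0.164 0.039]
deckR [ 0.634 -0.078  0.039]
sL [ 0.478 -0.277  0.016]
sR [ 0.477 -0.405  0.016]
shelf FL [0.69  0.278 0.205]
shelf FR [ 0.636 -0.197  0.205]
shelfBL [0.89  0.247 0.205]
```

View pics/c1.png

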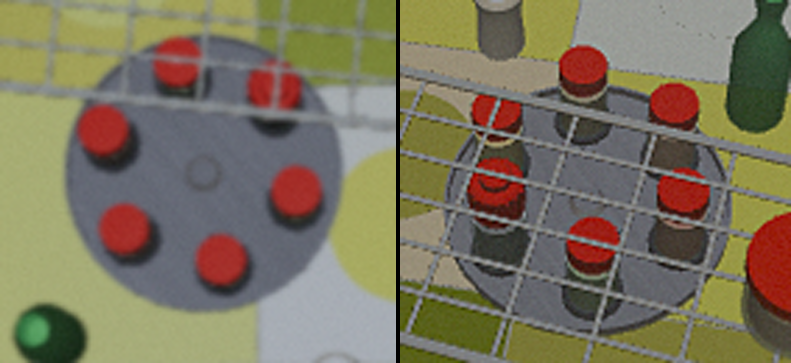

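Run:
```python
from h import *
d=load('top')
from scipy.optimize import least_squares
P=[]
for u,v,z in[(177,62,.115),(104,130,.115),(127,231,.115),(222,261,.115),(297,191,.115),(275,84,.13)]:
    p=px2w(d,240+u/3.3,140+v/3.3,z);P.append(p);
P=np.array(P)[:,:2]
f=lambda s:(np.array([[s[0]+.085*np.cos(s[2]+k*np.pi/3),s[1]+.085*np.sin(s[2]+k*np.pi/3)]for k in range(6)])-P).ravel()
s=least_squares(f,[.636,.045,.3]);print(P.round(3),s.x[:2],np.degrees(s.x[2]),(f(s.x)*1e3).round(1))
for k in range(6): print(k,(np.degrees(s.x[2])+60*k)%360)
# shelf front edge direction
a=px2w(d,209,163,.205);b=px2w(d,392,182,.205);n=(a-b)/np.linalg.norm(a-b);print('front dir normal deg',np.degrees(np.arctan2(-n[0],n[1]))+180)
```

```text
[[ 0.717  0.062]
 [ 0.66   0.124]
 [ 0.575  0.105]
 [ 0.549  0.025]
 [ 0.607 -0.037]
 [ 0.695 -0.02 ]] [0.63381634 0.04318429] 12.771251807113801 [ 0.  -0.4 -0.9  0.7  1.1  1.   1.6 -1.1  1.3 -0.7 -3.1  0.4]
0 12.771251807113801
1 72.7712518071138
2 132.7712518071138
3 192.7712518071138
4 252.7712518071138
5 312.7712518071138
front dir normal deg 173.53457795216798
```

Call:
apply_moves(
  commands=[
    [[-0.18,0.105,-0.192,0,0.0057],[-0.18,0.105,-0.192,0,0.0057],[-0.18,0.105,-0.192,0,0.0057],[-0.18,0.105,-0.192,0,0.0057],[-0.18,0.105,-0.192,0,0.0057],[-0.18,0.105,-0.192,0,0.0057],[-0.18,0.105,-0.192,0,0.0057],[-0.18,0.105,-0.192,0,0.0057],[-0.18,0.105,-0.192,0,0.0057],[-0.18,0.105,-0.192,0,0.0057],[-0.18,0.105,-0.192,0,0.0057],[-0.18,0.105,-0.192,0,0.0057]],
  ],
  force=20,
)

```text
t: 1.3
eef_pos: [0.4684, 0.1769, 0.2485]
ee_rot: [-3.142, 0.0, -0.11]
force: [1.4, -0.3, 0.3]
width: 0.0518
gripper_force: 0.0
```

Call:
apply_moves(
  commands=[
    [[-0.18,0.103,-0.191,0,0],[-0.18,0.103,-0.191,0,0],[-0.18,0.103,-0.191,0,0],[-0.18,0.103,-0.191,0,0],[-0.18,0,0,0,0],[-0.18,0,0,0,0]],
  ],
)

```text
t: 1.9
eef_pos: [0.5504, 0.0247, 0.2479]
ee_rot: [3.141, 0.001, -0.114]
force: [0.5, 1.0, -0.1]
width: 0.0515
gripper_force: 0.0
```

Run:
```python
from h import *
d=grab('wrist','w1.png');print(arm.get_state()['eef_pos'])
for p in [(.551,.0245,.115),(.575,.105,.115),(.549,.0528,.03)]: print(w2px(d,p))
```

```text
[0.55012435 0.02555708 0.24803997]
(np.float64(319.42291146924435), np.float64(242.61939986793445))
(np.float64(193.21361926145892), np.float64(220.6102156528028))
(np.float64(287.3869836673412), np.float64(224.73622080677984))
```

View pics/w1.png

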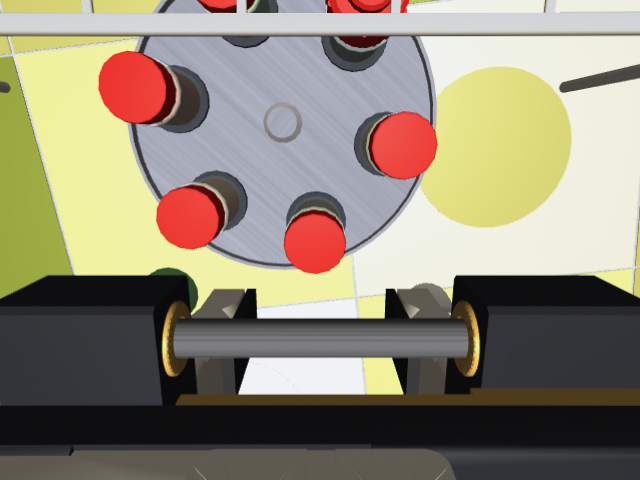

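Run:
```python
from h import *
from scipy.optimize import least_squares
d=load('wrist')
P=np.array([px2w(d,u,v,.115)[:2] for u,v in[(135,87),(190,217),(315,242.5),(403,145)]])
f=lambda s:(np.array([[s[0]+.085*np.cos(s[2]+k*np.pi/3),s[1]+.085*np.sin(s[2]+k*np.pi/3)]for k in range(4)])-P).ravel()
s=least_squares(f,[.636,.045,1.2]);print(P.round(4),s.x[:2],np.degrees(s.x[2]),(f(s.x)*1e3).round(1))
print(px2w(d,283,122,.03)) 
a=px2w(d,2,31,.2);b=px2w(d,638,28,.2);print(a,b,np.degrees(np.arctan2(*(a-b)[:2])))
c=s.x[:2]
import sys
def path(a0,a1,n,yaw0):
    prev=None
    for a in np.linspace(a0,a1,n+1):
        t=np.radians(yaw0+a);p=c+.085*np.array([np.cos(t),np.sin(t)])
        print(round(a,1),p.round(4),None if prev is None else ((p-prev)/.2).round(3));prev=p
path(19.3,-50,10,173.5);path(10,-60,10,173.5)
```

```text
[[ 0.6598  0.1244]
 [ 0.5776  0.1066]
 [ 0.5514  0.0274]
 [ 0.6077 -0.0346]] [0.63412479 0.04456983] 71.94163585830486 [ 0.7  0.9 -0.3  1.2 -0.4 -0.4  0.1 -1.7]
[0.63370058 0.04513631 0.03      ]
[0.67290335 0.13847643 0.2       ] [ 0.64552574 -0.11462464  0.2       ] 6.173606287463175
19.3 [0.5512 0.0257] None
12.4 [0.5496 0.0359] [-0.008  0.051]
5.4 [0.5491 0.0461] [-0.002  0.051]
-1.5 [0.5499 0.0564] [0.004 0.051]
-8.4 [0.552  0.0665] [0.01 0.05]
-15.3 [0.5552 0.0762] [0.016 0.049]
-22.3 [0.5596 0.0855] [0.022 0.046]
-29.2 [0.5651 0.0942] [0.027 0.043]
-36.1 [0.5716 0.1021] [0.032 0.04 ]
-43.1 [0.579  0.1093] [0.037 0.036]
-50.0 [0.5872 0.1155] [0.041 0.031]
10.0 [0.5493 0.0394] None
3.0 [0.5493 0.0498] [0.    0.052]
-4.0 [0.5505 0.0601] [0.006 0.052]
-11.0 [0.5531 0.0701] [0.013 0.05 ]
-18.0 [0.5568 0.0798] [0.019 0.048]
-25.0 [0.5617 0.089 ] [0.024 0.046]
-32.0 [0.5676 0.0975] [0.03  0.043]
-39.0 [0.5745 0.1052] [0.035 0.039]
-46.0 [0.5824 0.112 ] [0.039 0.034]
-53.0 [0.591  0.1178] [0.043 0.029]
-60.0 [0.6002 0.1225] [0.046 0.024]
```

Call:
apply_moves(
  commands=[
    [[-0.18,0.004,0.004,-0.166,0],[-0.18,0,0,-0.166,0],[-0.18,0,0,-0.166,0],[-0.18,0,0,-0.166,0],[-0.18,0,0,0,0],[-0.18,0,0,0,0]],
  ],
)

```text
t: 2.55
eef_pos: [0.5512, 0.0275, 0.1164]
ee_rot: [3.141, 0.0, -0.109]
force: [-0.3, 0.7, 0.9]
width: 0.0513
gripper_force: 0.0
```

Call:
apply_moves(
  commands=[
    [[-0.18,-0.008,0.047,0,0],[-0.18,-0.002,0.05,0,0],[-0.18,0.004,0.051,0,0],[-0.18,0.01,0.05,0,0],[-0.18,0.016,0.048,0,0],[-0.18,0.022,0.046,0,0],[-0.18,0.027,0.043,0,0],[-0.18,0.032,0.04,0,0],[-0.18,0.037,0.036,0,0],[-0.18,0.041,0.031,0,0],[-0.18,0,0,0,0],[-0.18,0,0,0,0]],
  ],
)

```text
t: 3.75
eef_pos: [0.5878, 0.1155, 0.1157]
ee_rot: [-3.141, -0.001, -0.111]
force: [-0.3, 0.1, -0.7]
width: 0.052
gripper_force: 0.0
```

Call:
apply_moves(
  commands=[
    [[-0.18,0,-0.01,0.2,0],[-0.18,0,0,0.2,0],[-0.18,0,0,0.2,0],[-0.18,-0.097,-0.19,0.05,0],[-0.18,-0.097,-0.19,0,0],[-0.18,0,0,0,0],[-0.18,0,0,0,0]],
  ],
)

```text
t: 4.45
eef_pos: [0.5481, 0.0363, 0.2466]
ee_rot: [-3.141, -0.002, -0.112]
force: [-0.4, 0.1, 1.2]
width: 0.0519
gripper_force: 0.0
```

```bash
cat > caps.py <<'E'
from h import *
from scipy.optimize import least_squares
d=grab('wrist','w2.png');print(arm.get_state()['eef_pos'])
h=cv2.cvtColor(d['image'],cv2.COLOR_BGR2HSV);m=((h[...,0]<8)|(h[...,0]>172))&(h[...,1]>150)&(h[...,2]>190)
n,l,st,c=cv2.connectedComponentsWithStats(m.astype(np.uint8))
for i in range(1,n):
    if st[i,4]>300:
        p=px2w(d,*c[i],.115)[:2];r=p-[.634,.045];print(st[i],c[i].round(1),p.round(4),np.hypot(*r).round(4),((np.degrees(np.arctan2(r[1],r[0]))-173.7+180)%360-180).round(1))
E
python3 caps.py
```

```text
[0.54845469 0.03685781 0.24624559]
[365  26  58  18 763] [393.5  33. ] [ 0.6701 -0.0209] 0.0751 125.0
[ 118   31   68   74 3893] [151.5  67.3] [0.6674 0.1238] 0.0856 -106.7
[ 389  112   79   81 4552] [428.9 152. ] [ 0.5999 -0.0384] 0.0901 74.1
[ 164  175   62   62 3050] [194.6 205.4] [0.583  0.1136] 0.0855 -47.1
[ 290  213   62   60 2852] [320.5 242.4] [0.5495 0.0355] 0.085 12.7
```

```bash
python3 -c "
import numpy as np
a=np.radians(173.7+np.linspace(12.7,-61,11));P=.085*np.c_[np.cos(a),np.sin(a)];print((np.diff(P,axis=0)/.2).round(3).tolist())"
```

```text
[[-0.003, 0.055], [0.004, 0.054], [0.011, 0.053], [0.018, 0.052], [0.025, 0.049], [0.031, 0.045], [0.036, 0.041], [0.041, 0.036], [0.045, 0.03], [0.049, 0.024]]
```

Call:
apply_moves(
  commands=[
    [[-0.18,0.006,-0.006,-0.164,0],[-0.18,0,0,-0.164,0],[-0.18,0,0,-0.164,0],[-0.18,0,0,-0.164,0],[-0.18,0,0,0,0],[-0.06,0,0,0,0],[-0.06,0,0,0,0]],
  ],
)

```text
t: 5.2
eef_pos: [0.5508, 0.0366, 0.1162]
ee_rot: [-3.141, -0.002, -0.11]
force: [0.8, 0.1, -0.2]
width: 0.0471
gripper_force: 0.0
```

Call:
apply_moves(
  commands=[
    [[-0.06,-0.006,0.052,0,0],[-0.06,0.004,0.053,0,0],[-0.06,0.01,0.053,0,0],[-0.06,0.018,0.052,0,0],[-0.06,0.025,0.049,0,-0.008],[-0.06,0.031,0.045,0,-0.008],[-0.06,0.036,0.041,0,-0.01],[-0.06,0.041,0.036,0,-0.01],[-0.06,0.045,0.03,0,-0.01],[-0.06,0.049,0.024,0,-0.01],[-0.06,0,0,0,0],[-0.06,0,0,0,0]],
  ],
)

```text
t: 6.4
eef_pos: [0.6009, 0.1237, 0.1154]
ee_rot: [-3.14, -0.002, -0.286]
force: [0.2, 0.1, 1.3]
width: 0.046
gripper_force: 0.0
```

```bash
python3 caps.py; python3 -c "
from h import *
grab('top','t2.png')"
```

```text
[0.60055393 0.12351049 0.11530356]
[ 210   15   92   52 2960] [258.4  39.1] [0.6986 0.1138] 0.0944 -126.9
[ 240  128   87   27 1155] [284.  142.9] [0.6676 0.1155] 0.0781 -109.2
[ 268  283  105   35 2691] [320.  303.1] [0.6119 0.1198] 0.078 -67.3
[ 271  358   99   28 2049] [320.1 369.2] [0.5871 0.1271] 0.0946 -53.9
```

Call:
apply_moves(
  commands=[
    [[-0.3,0,0,0,0],[-0.3,0,0,0,0],[-0.3,0,0,0,0]],
  ],
)

```text
t: 6.8
eef_pos: [0.6001, 0.1229, 0.1147]
ee_rot: [-3.141, -0.0, -0.287]
force: [0.9, 0.0, -0.2]
width: 0.0563
gripper_force: 0.0
```

Call:
apply_moves(
  commands=[
    [[-0.3,0,0,0.22,0],[-0.3,0,0,0.22,0],[-0.3,0,0,0.22,0],[-0.3,-0.13,-0.17,0.03,-0.04],[-0.3,-0.123,-0.175,0,-0.04],[-0.3,0,0,0,-0.04],[-0.3,0,0,0,-0.04],[-0.3,0,0,0,-0.041],[-0.3,0,0,0,-0.041],[-0.3,0,0,0,0],[-0.3,0,0,0,0]],
  ],
)

```text
t: 7.9
eef_pos: [0.5494, 0.0538, 0.2526]
ee_rot: [-3.142, 0.0, -1.043]
force: [-0.4, 0.2, -0.1]
width: 0.0567
gripper_force: 0.0
```

```bash
python3 caps.py; python3 -c "
from h import *
d=load('wrist')
for z in(.102,.139,.148):print(w2px(d,(.5495,.0543,z)))
t=grab('scene','s2.png')
a=np.hstack([d['image'],np.zeros((480,4,3),np.uint8),cv2.resize(t['image'][190:360,250:410],(452,480))])
cv2.imwrite('pics/w3.png',cv2.resize(a,(800,350)))"
```

```text
[0.54942116 0.05384441 0.25256981]
[ 188    0   68   62 3454] [222.2  28. ] [ 0.666  -0.0308] 0.0823 119.2
[  65   49   63   70 3072] [93.5 80.5] [0.7208 0.0353] 0.0874 179.9
[ 303   80   65   68 3460] [335.2 113.6] [ 0.583 -0.023] 0.085 59.4
[  69  189   62   60 2762] [100.1 219.4] [0.6837 0.1137] 0.0848 -119.6
[ 284  217   73   70 3625] [320.  252.1] [0.546  0.0593] 0.0892 -2.9
[ 178  264   58   47 1475] [201.8 282.8] [0.6055 0.1197] 0.0799 -62.8
(np.float64(319.24626593065176), np.float64(238.9518735293233))
(np.float64(319.0619975554429), np.float64(252.7304282107339))
(np.float64(319.00922311795284), np.float64(256.6764080549245))
```

View pics/w3.png

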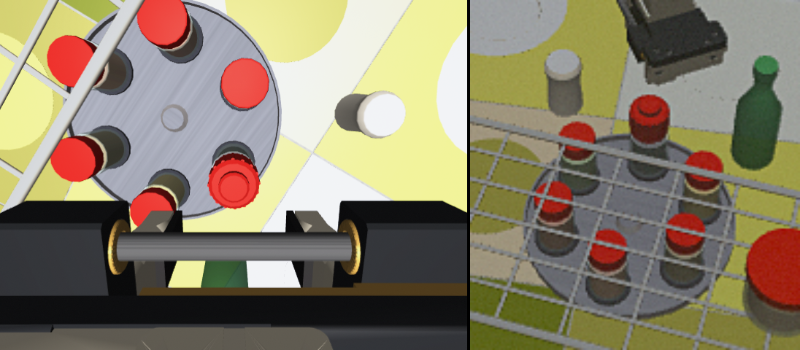

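Call:
apply_moves(
  commands=[
    [[-0.3,0,0.002,-0.15,0],[-0.3,0,0,-0.15,0],[-0.3,0,0,-0.15,0],[-0.3,0,0,-0.154,0],[-0.3,0,0,0,0],[0.4,0,0,0,0],[0.4,0,0,0,0],[0.4,0,0,0,0],[0.4,0,0,0,0],[0.4,0,0,0,0]],
  ],
  force=15,
)

```text
t: 9.0
eef_pos: [0.5506, 0.0547, 0.1335]
ee_rot: [-3.138, -0.001, -1.046]
force: [-1.6, 0.4, 7.1]
width: 0.0436
gripper_force: 15.0
```

Call:
apply_moves(
  commands=[
    [[0.4,0,0,0.01,0],[0.4,0,0,0,0]],
  ],
)

```text
t: 9.2
eef_pos: [0.5495, 0.0543, 0.1341]
ee_rot: [-3.141, 0.0, -1.047]
force: [-1.4, -0.3, -0.1]
width: 0.0436
gripper_force: 15.0
```

Call:
apply_moves(
  commands=[
    [[0.4,0,0,0,0.0334],[0.4,0,0,0,0.0334],[0.4,0,0,0,0.0334],[0.4,0,0,0,0.0334],[0.4,0,0,0,0.0334],[0.4,0,0,0.003,0.0334],[0.4,0,0,0,0.0334],[0.4,0,0,0,0.0334],[0.4,0,0,0,0.0334],[0.4,0,0,0,0.0334]],
  ],
)

```text
t: 10.2
eef_pos: [0.5499, 0.0545, 0.1345]
ee_rot: [-3.141, -0.001, 0.007]
force: [1.6, 1.0, -0.4]
width: 0.0434
gripper_force: 15.0
```

Call:
apply_moves(
  commands=[
    [[0.4,0,0,0,0.0334],[0.4,0,0,0,0.0334],[0.4,0,0,0,0.0334],[0.4,0,0,0,0.0334],[0.4,0,0,0,0.0334],[0.4,0,0,0.003,0.0334],[0.4,0,0,0,0.0334],[0.4,0,0,0,0.0334],[0.4,0,0,0,0.0334],[0.4,0,0,0,0.0334],[0.4,0,0,0,0],[0.4,0,0,0,0]],
  ],
)

```text
t: 11.4
eef_pos: [0.5497, 0.0548, 0.1351]
ee_rot: [3.141, -0.001, 1.049]
force: [-0.3, 4.6, 0.2]
width: 0.0435
gripper_force: 15.0
```

```bash
python3 caps.py; python3 -c "
from h import *
print(arm.get_state()['moment'])"
```

```text
[0.54970968 0.05474369 0.1351074 ]
[ 522    0  114   46 3787] [575.7  18.3] [0.6779 0.1038] 0.0734 -120.5
[  287    24   116   124 11066] [344.7  85.9] [0.5997 0.124 ] 0.0861 -60.2
[ 264  283  117   35 2773] [320.4 302.1] [0.5517 0.0576] 0.0833 -2.4
[ 262  358  119   36 3258] [320.1 373. ] [0.5358 0.0301] 0.0993 14.9
[ 1.58658988 -0.24673552 -0.00292845]
```

Call:
apply_moves(
  commands=[
    [[0.4,0,0,0.02,0],[0.4,0,0,0.02,0],[0.4,0,0,0.03,0],[0.4,0,0,0.03,0]],
  ],
)

```text
t: 11.85
eef_pos: [0.5489, 0.0537, 0.1551]
ee_rot: [-3.141, 0.002, 1.05]
force: [0.1, 0.2, -0.1]
width: 0.0436
gripper_force: 15.0
```

Call:
apply_moves(
  commands=[
    [[0.4,0,0,0.2,0],[0.4,0,0,0.2,0],[0.4,-0.03,-0.2,0,-0.04],[0.4,-0.04,-0.22,0,-0.04],[0.4,-0.04,-0.22,0,-0.04],[0.4,-0.04,-0.22,0,-0.04],[0.4,-0.04,-0.22,0,-0.04],[0.4,-0.04,-0.22,0,-0.04],[0.4,-0.04,-0.22,0,-0.04],[0.4,-0.04,-0.22,0,-0.04],[0.4,-0.04,-0.22,0,-0.04]],
  ],
)

```text
t: 12.95
eef_pos: [0.478, -0.3397, 0.2353]
ee_rot: [3.141, 0.001, -0.086]
force: [1.0, 0.6, -0.4]
width: 0.0439
gripper_force: 15.0
```

Run:
```python
from h import *
w=grab('wrist','w4.png');t=dict(np.load('pics/top.npz'));s=grab('scene','s4.png')
a=cv2.resize(w['image'],(400,300));b=cv2.resize(t['image'][205:290,385:485],None,fx=4,fy=3.53)[:300,:400];
c=cv2.resize(s['image'][150:300,110:310],(400,300));x=np.zeros((300,400,3),np.uint8)
cv2.imwrite('pics/m4.png',np.vstack([np.hstack([a,b]),np.hstack([c,cv2.resize(s['image'][190:340,250:450],(400,300))])]))
g=cv2.cvtColor(t['image'],cv2.COLOR_BGR2HSV)
print(arm.get_state()['eef_pos'],w2px(w,(.478,-.342,.005)),w2px(s,(.478,-.342,.005)))
```

```text
[ 0.47722493 -0.34218889  0.23464025] (np.float64(322.1214557682402), np.float64(216.8829342616809)) (np.float64(194.25650642669063), np.float64(233.67736035995006))
```

View pics/m4.png

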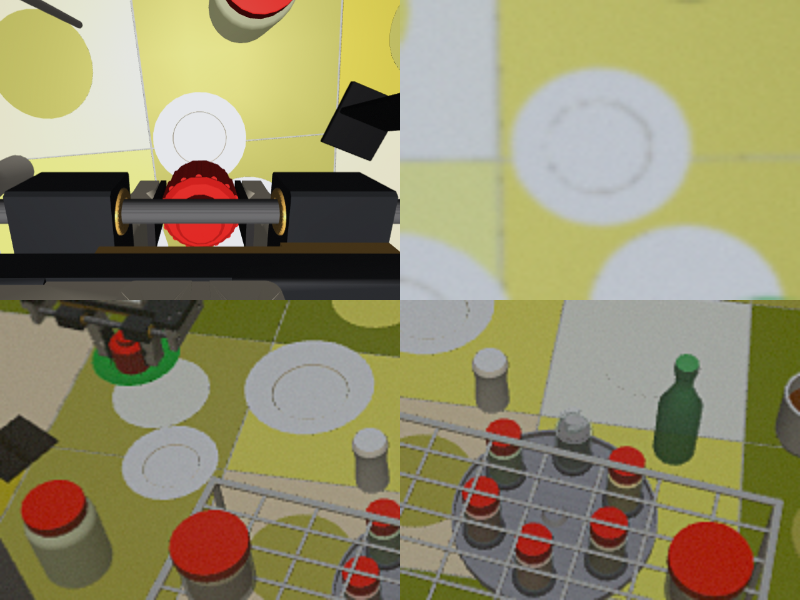

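Run:
```python
from h import *
w=load('wrist');im=w['image']
print(px2w(w,318.4,219.5,.005),px2w(load('scene'),195,232,.005),px2w(dict(np.load('pics/top.npz')),435.5,246.4,.005))
# rim extremes in wrist picture
h=cv2.cvtColor(im,cv2.COLOR_BGR2HSV);m=(h[...,1]<40)&(h[...,2]>180)
n,l,st,c=cv2.connectedComponentsWithStats(m.astype(np.uint8))
for r in(200,215,230): 
  i=l[r,318] or l[r,330]; print(r,np.where(l[r]==i)[0][[0,-1]])
```

```text
[ 0.47592098 -0.33849686  0.005     ] [ 0.47204573 -0.34189521  0.005     ] [ 0.47662747 -0.34399548  0.005     ]
200 [  0 390]
215 [  0 515]
230 [  0 392]
```

Call:
apply_moves(
  commands=[
    [[0.4,-0.005,0.005,-0.2,0],[0.4,0,0,-0.2,0],[0.4,0,0,-0.2,0],[0.4,0,0,-0.2,0],[0.4,0,0,-0.12,0],[0.4,0,0,-0.02,0],[0.4,0,0,-0.01,0],[0.4,0,0,0,0]],
  ],
)

```text
t: 13.85
eef_pos: [0.4793, -0.337, 0.0463]
ee_rot: [3.141, -0.002, -0.079]
force: [-0.0, 0.5, -0.9]
width: 0.0435
gripper_force: 15.0
```

Call:
apply_moves(
  commands=[
    [[0.4,-0.008,-0.01,-0.02,0],[0.4,0,0,0,0],[0.4,0,0,0,0]],
  ],
)

```text
t: 14.15
eef_pos: [0.4771, -0.3389, 0.0417]
ee_rot: [3.141, -0.001, -0.08]
force: [-0.6, 0.0, 0.1]
width: 0.0434
gripper_force: 15.0
```

Call:
apply_moves(
  commands=[
    [[0.4,-0.003,-0.008,-0.01,0],[0.4,0,0,-0.005,0],[0.4,0,0,-0.005,0],[0.4,0,0,0,0],[0.4,0,0,0,0]],
  ],
)

```text
t: 14.65
eef_pos: [0.4762, -0.3403, 0.0369]
ee_rot: [-3.142, 0.0, -0.079]
force: [-0.2, 0.4, -0.7]
width: 0.0438
gripper_force: 15.0
```

Call:
apply_moves(
  commands=[
    [[0.4,0,0,-0.005,0],[0.4,0,0,0,0],[0.4,0,0,0,0]],
  ],
)

```text
t: 14.95
eef_pos: [0.4764, -0.3404, 0.0366]
ee_rot: [3.141, -0.0, -0.079]
force: [-2.0, 0.9, 5.8]
width: 0.0435
gripper_force: 15.0
```

Call:
apply_moves(
  commands=[
    [[-0.1,0,0,0,0],[-0.35,0,0,0,0],[-0.35,0,0,0,0],[-0.35,0,0,0,0],[-0.35,0,0,0.1,0],[-0.35,0,0,0.2,0],[-0.35,0,0,0.24,0],[-0.35,0,0,0.24,0],[-0.35,-0.15,0.1,0.2,0],[-0.35,-0.15,0.1,0,0],[-0.35,0,0,0,0],[-0.35,0,0,0,0]],
  ],
)

```text
t: 16.15
eef_pos: [0.4181, -0.3015, 0.2298]
ee_rot: [3.141, -0.002, -0.079]
force: [0.9, -1.1, -0.1]
width: 0.0593
gripper_force: 0.0
```

Run:
```python
from h import *
w=grab('wrist','w5.png');s=grab('scene','s5.png');t=grab('top','t5.png');print(arm.get_state()['eef_pos'],arm.get_state()['width'])
cv2.imwrite('pics/m5.png',np.vstack([np.hstack([cv2.resize(w['image'],(400,300)),cv2.resize(s['image'][150:300,110:310],(400,300))]),np.hstack([cv2.resize(s['image'][190:340,250:450],(400,300)),cv2.resize(t['image'][140:320,240:480],(400,300))])]))
```

```text
[ 0.41885838 -0.30202557  0.22868243] 0.05892580328391536
```

View pics/m5.png

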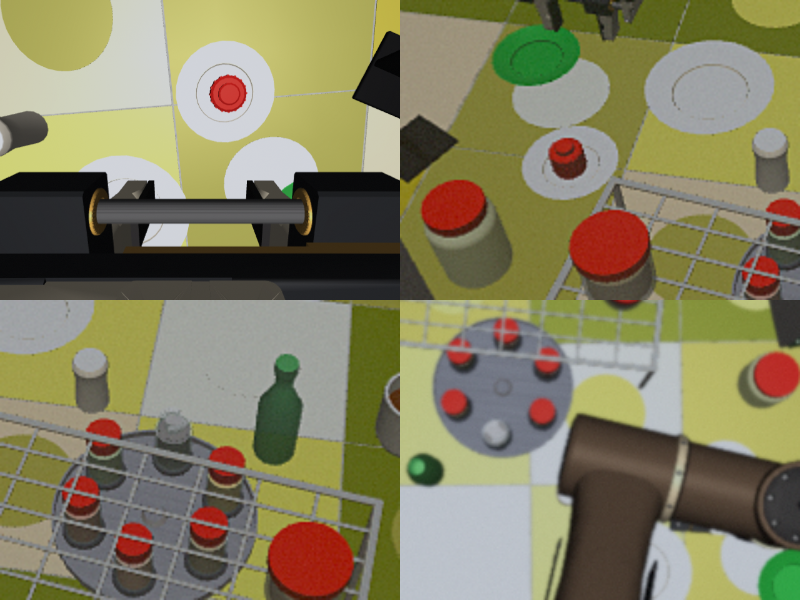

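Run:
```python
from h import *
w=load('wrist');im=w['image']
h=cv2.cvtColor(im,cv2.COLOR_BGR2HSV)
m=(((h[...,0]<8)|(h[...,0]>172))&(h[...,1]>150)).astype(np.uint8);m[250:]=0
white=((h[...,1]<40)&(h[...,2]>150)).astype(np.uint8)
def comp(mm,pt):
    n,l,st,c=cv2.connectedComponentsWithStats(mm);i=l[pt[1],pt[0]];return (l==i),st[i],c[i]
a=comp(m,(366,149));print('head',a[1],a[2])
b=comp(white,(310,149));print('sauc',b[1])
cn=max(cv2.findContours((b[0]).astype(np.uint8),0,1)[0],key=len);e=cv2.fitEllipse(cn);print(e)
print('saucer c',px2w(w,*e[0],.016))
hc=cv2.minEnclosingCircle(max(cv2.findContours(a[0].astype(np.uint8),0,1)[0],key=len));print(hc)
print('head c z.025-.03',px2w(w,*hc[0],.025),px2w(w,*hc[0],.035))
for z in(.005,.042,.051):print(w2px(w,(*px2w(w,*e[0],.016)[:2],z)))
```

```text
head [ 335  120   60   60 2695] [364.6419295  149.29907236]
sauc [    0     0   568   318 55038]
((242.51214599609375, 152.265625), (268.9073181152344, 508.54229736328125), 99.02919006347656)
saucer c [ 0.48007092 -0.24312456  0.016     ]
((364.92425537109375, 149.28787231445312), 30.378971099853516)
head c z.025-.03 [ 0.47496851 -0.34217291  0.025     ] [ 0.47525903 -0.34116039  0.035     ]
(np.float64(244.868744838365), np.float64(151.8930954248769))
(np.float64(236.3123664322281), np.float64(153.2455171787656))
(np.float64(233.93031940908105), np.float64(153.62194273644928))
```

Run:
```python
from h import *
w=load('wrist');h=cv2.cvtColor(w['image'],cv2.COLOR_BGR2HSV)[...,1]
P=[]
for t in np.radians(np.arange(0,360,5)):
    for r in np.arange(65,95,.5):
        x,y=361+r*np.cos(t),147+r*np.sin(t)
        if h[int(round(y)),int(round(x))]>50: P.append((x,y));break
P=np.array(P,np.float32);e=cv2.fitEllipse(P);print(len(P),e)
s=px2w(w,*e[0],.016);print(s,px2w(w,e[0][0]-e[1][0]/2,e[0][1],.016)-s)
c=cv2.resize(w['image'][50:250,260:470],None,fx=3,fy=3,interpolation=2);cv2.imwrite('pics/c5.png',c)
```

```text
72 ((360.0881042480469, 145.93531799316406), (158.5663604736328, 163.48243713378906), 26.199111938476562)
[ 0.47766885 -0.33928932  0.016     ] [0.00499541 0.06442721 0.        ]
```

View pics/c5.png

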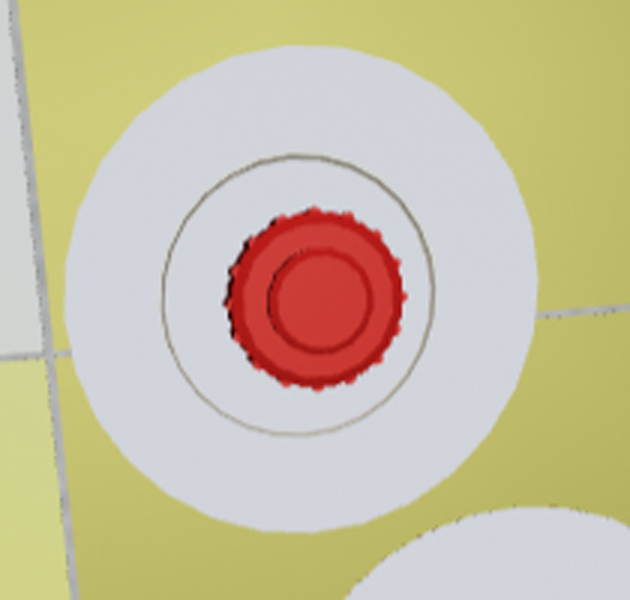

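Run:
```python
from h import *
w=load('wrist')
for p,z in[((359.5,148.5),.005),((365.3,149.7),.042),((366.3,150),.051)]:print(px2w(w,*p,z).round(4))
```

```text
[ 0.4754 -0.3397  0.005 ]
[ 0.4751 -0.3407  0.042 ]
[ 0.4751 -0.3405  0.051 ]
```

Run:
```python
from h import *
d=load('top');h=cv2.cvtColor(d['image'],cv2.COLOR_BGR2HSV)
m=(((h[...,0]<8)|(h[...,0]>172))&(h[...,1]>150)&(h[...,2]>120)).astype(np.uint8)
n,l,st,c=cv2.connectedComponentsWithStats(m)
for i in range(1,n):
    if st[i,4]>80 and 250<c[i][0]<350:
        r=px2w(d,*c[i],.115)[:2]-[.6345,.0445];print(c[i].round(1),np.hypot(*r).round(4),(np.degrees(np.arctan2(r[1],r[0]))-173.7)%60)
print(arm.job_done())
```

```text
[272.  200.7] 0.0848 59.63911559552024
[324.9 206.4] 0.0844 59.50513735322761
the job is handed in; nothing more can be done
None
```

The carousel is clicked in with the mill at the front place. The grinder head is unscrewed and stands upright on the smaller white saucer, about 1 mm from its centre in the wrist picture. I handed the job in at about 16 s with the arm clear; no verdict came back.

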